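Fetch the septa jar from behind the bottles

ROBOT

A 7-joint arm with a two-finger parallel gripper is mounted at the origin on a cart in front of the work surface, level with it; the furniture and walls round the work are solid. World frame = base frame: x ahead of the robot, y to its left, z up, the work surface at z = 0. Lengths are in m, angles in rad, forces in N, time in s.
With the tool pointing down it reaches from about 0.425 to 0.875 m from the base axis. Payload 4.7 kg.
Tool frame: the origin (TCP) lies midway between the tips of the shut fingers; the grasp point (between the pads) lies 19 mm behind it; z points along the fingers, y is the line along which they close (so a half turn about z gives the same grasp; the last joint's range is limited). The gripper opens to 87 mm and grips with 3 to 60 N. Pads are 19 mm wide; open, the fingers measure 117 mm over their backs; the gripper's body (75 mm by 190 mm) begins 51 mm behind the grasp point.
Start: joints at [1.272, 0.321, -0.07, 1.45, 0.023, 1.371, -0.057], TCP at [0.2, -0.618, 0.223] pointing down, gripper open.
Joint ranges: [-2.86, 2.86], [-0.3, 2.09], [-1.38, 1.24], [0.06, 2.45], [-1.56, 4.7], [0.09, 2.05], [-2.69, 2.69]. Speed limits (rad/s): [2.57, 2.57, 3.14, 3.14, 3.14, 3.14, 3.14].

INTERFACE

Orientations are given as a rotation vector (axis times angle).
In Python, from bench import monitor, cams, workorder gives the robot as it stands.
- The arm moves only by the tool move_arm, never from a script. Its arguments are lists of equal length, an entry for each row: "slide": the shift along the tool's x, y, z in cm, a list of three; "roll": the turn about the tool's z in rad. In form: {"slide": [[dx, dy, dz], ...], "roll": [roll, ...]}. A call has 1 to 20 rows; each row is the pose to reach, as a shift and turn from the pose commanded when the call began, along the tool's axes at that moment; what a row does not reach only later rows make up. A row lasts 1/10 s, in which the tool goes at most 50 mm and 8.59 degrees, less where a joint would pass 70% of its speed; a pose out of reach is approached as far as the arm can. A call with a gripper value outside its range is refused whole. "gripper" is the finger opening in cm, from 0 to 8.7, set as the call begins (left out, the last holds). The fingers move at their own pace and stop on an object; "squeeze" is the grip in N (left out, the last holds). Time passes only in rows, so rows that repeat a pose let the fingers close. It gives the time, the measured TCP pose, the force, the opening and the grip force at its end, in the units of the state.
- monitor.get_state(): the state, without advancing time (a new reading comes with each control period).
- cams.get_image(name): name is "scene" or "side" or "wrist"; returns the picture (400x640x3 uint8, red, green, blue); there is no depth.
- cams.get_calibration(name): a dict with "mtx" (3x3 intrinsics, pixels), "R" (3x3) and "t" (3): a world point X has camera coordinates R X + t. Camera axes: x right, y down, z forward; pixel columns grow to the right and rows downward; lengths in m; the calibration is good to about 2 mm. A picture is of the moment at which its call begins: read the wrist's pose just before it. get_calibration takes no time and is no camera call; for the wrist camera it gives the pose at the moment of the call.
- workorder.close_job(): hands the job in; it is judged then, once.
The state is a dict: "time": time; "joint_positions": joint angles; "qd": joint speeds; "joint_torque": joint torques, N m; "position": TCP position; "tool_rot": TCP orientation; "ft_force": force on the tool from outside, world axes, zero at the start; "torque": the same for the moment, N m; "grip_width": opening from 0.0 (shut) to 1.0 (fully open); "grip_force": force on a finger pad.
Only numpy, scipy, OpenCV 4.12 (cv2) and the standard library are available. Lean on these libraries where they do the work, as an engineer would, in place of code of your own. Each camera call takes 0.05 s, during which the arm holds its last target. There are 200 camera calls.

TASK

The low white jar stands in the bottle carrier, hemmed in by two bottles and a measuring cylinder. Move those three into the plain drip tray first, then set the jar down in the round nest, and last put each of the three back into the very pocket of the carrier it came from. Everything stays upright all the time; leave all four standing on their own.

Things in the scene. Friction and masses are not known exactly. Their poses are not given: they have to be found in the camera images.
- jar: low white septa jar with a flat screw lid, 58 mm in diameter, 50 mm high, 60 g or so. Origin at the centre of its underside, z up. The lid (56 mm in diameter) is the part from 42 to 50 mm height; the side below is as good to grip. At the start in one of the two pockets on the carrier's +x side (the far side from the robot)
- amber_bottle: amber glass bottle with a white cap, body 67 mm in diameter, 145 mm high in all, about 0.33 kg. Origin at the centre of its underside, z up. The cap is 35 mm in diameter, from 127 to 145 mm height, grip it there from above with the fingertips above the shoulder, which widens below the cap. At the start it shares the carrier's +x row with the jar
- clear_bottle: clear bottle with a blue cap, body 68 mm in diameter, 140 mm high in all, about 0.24 kg. Origin at the centre of its underside, z up. The cap is 39 mm in diameter, from 122 to 140 mm height, grip it there from above with the fingertips above the shoulder, which widens below the cap. At the start in one of the two pockets on the carrier's -x side (nearer the robot)
- measuring_cylinder: tall clear measuring cylinder, 190 mm high, 0.09 kg or so, on a blue hexagonal foot 48 x 55 mm wide and 7 mm thick. Origin at the centre of its underside, z up. The upright tube, from 7 to 190 mm height, closes the gripper at 33 mm; grip it from above at 140 to 175 mm height. At the start in the other pocket on the carrier's -x side (nearer the robot)
- carrier: grey square bottle carrier, 188 x 188 mm, fixed to the bench, with four square pockets. Origin at the centre of its underside, x and y along its sides, z up. Pocket centres at x = +-46 mm, y = +-46 mm; each pocket is 88 mm wide, its floor 6 mm above the bench, its walls 16 mm high over the bench. At the start one thing stands near the centre of each pocket
- tray: plain white drip tray with no divisions, 188 x 188 mm outside, fixed to the bench. Origin at the centre of its underside, x and y along its sides, z up. Flat floor 6 mm above the bench, inside 182 mm wide; rim 18.5 mm high over the bench. Three things stand well at three of x = +-48 mm, y = +-48 mm
- nest: round grey nest (a shallow cup) for the jar on a round steel plate, 96 mm wide, fixed to the bench. Origin at the centre of its underside, z up. The cup is 76 mm wide inside, its floor 8 mm above the bench, its rim 13 mm above the bench
Things that resemble listed ones, but are neither listed nor needed, are in the scene too. There is more than one size of the jar; the job needs the larger.

How it is judged:
By the outcome, as a careful person would: the job done as asked, in the order asked, and still so for the second after the job is handed in, with the robot touching nothing.
It also fails if it takes over 144 s, if anything falls off the work surface, if the arm or the gripper's body presses on something with over 40 N, if the wrist force passes 120 N, or if a joint passes its speed limit or range.

## Working session

There is one attempt and no reset: what is moved stays moved. The work goes in short steps, Python scripts to look and compute and a tool call to move; the robot and the scene stay as the last step left them, time stands still between calls to the robot, and variables do not carry over. Pictures are saved under pics/ and viewed, at most 14 in all, crops included, and the job is handed in when it is done.

Besides the shell and the picture viewer there is one more tool, called in YAML: its name, and indented under it one key for each argument. move_arm: Moves the arm, as the interface text tells. Its arguments: {"type":"object","properties":{"slide":{"type":"array","items":{"type":"array","items":{"type":"number"}}},"roll":{"type":"array","items":{"type":"number"}},"gripper":{"type":"number"},"squeeze":{"type":"number"}},"required":["slide","roll"]}

```bash
mkdir -p pics; ls
python3 - <<'E'
from bench import monitor, cams, workorder
import cv2,numpy as np
np.set_printoptions(precision=4,suppress=True)
for n in("scene","side"):
    cv2.imwrite(f"pics/{n}0.png",cams.get_image(n)[:,:,::-1])
    c=cams.get_calibration(n);print(n,c["mtx"],-c["R"].T@c["t"],c["R"])
s=monitor.get_state();print(s["time"],s["position"],s["tool_rot"],s["grip_width"])
E
```

```text
pics
scene [[484.1208   0.     311.8707]
 [  0.     484.1208 196.5811]
 [  0.       0.       1.    ]] [ 0.1263 -0.3835  0.8057] [[ 0.8209 -0.5708  0.0146]
 [-0.4098 -0.6067 -0.6812]
 [ 0.3977  0.5532 -0.732 ]]
side [[439.3726   0.     320.3725]
 [  0.     439.3726 198.8518]
 [  0.       0.       1.    ]] [ 0.3383 -0.6264  0.4827] [[ 0.9577 -0.2866 -0.026 ]
 [-0.1577 -0.4474 -0.8803]
 [ 0.2406  0.8472 -0.4737]]
0.1 [ 0.1998 -0.618   0.2216] [-3.1016 -0.4892  0.0006] 1.0000088848310837
```

View pics/scene0.png

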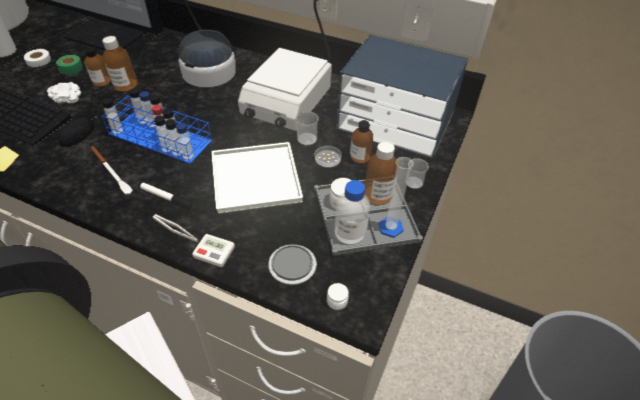

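View pics/side0.png

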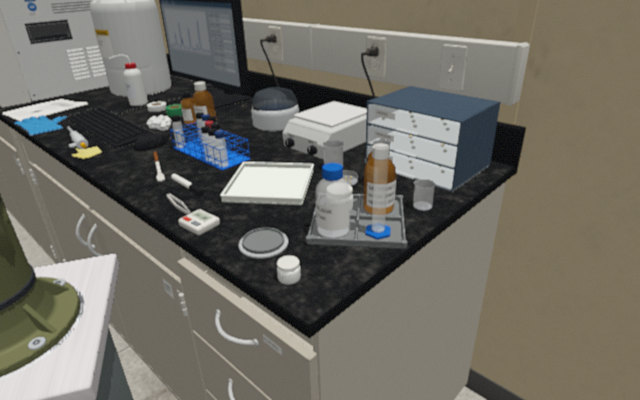

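The scene view shows the carrier at about (367,213), the tray at (256,176) and the nest at (292,264). Jar candidates are the one in the carrier behind the clear bottle at (343,192) and a loose small one at (338,296). The one in the carrier's far row fits the description. I'll confirm that in enlarged crops.

Run:
```python
import cv2
a=cv2.imread("pics/scene0.png")[135:255,300:440];cv2.imwrite("pics/c1.png",cv2.resize(a,None,fx=5,fy=5,interpolation=cv2.INTER_CUBIC))
a=cv2.imread("pics/side0.png")[135:255,295:435];cv2.imwrite("pics/c2.png",cv2.resize(a,None,fx=5,fy=5,interpolation=cv2.INTER_CUBIC))
a=cv2.imread("pics/scene0.png")[135:315,195:355];cv2.imwrite("pics/c3.png",cv2.resize(a,None,fx=3.333,fy=3.333,interpolation=cv2.INTER_CUBIC))
```

```text
(no output)
```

View pics/c1.png

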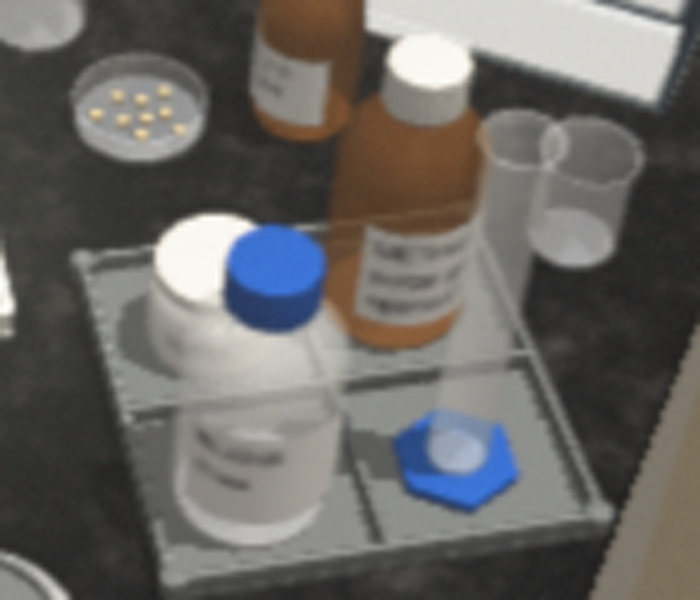

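View pics/c2.png

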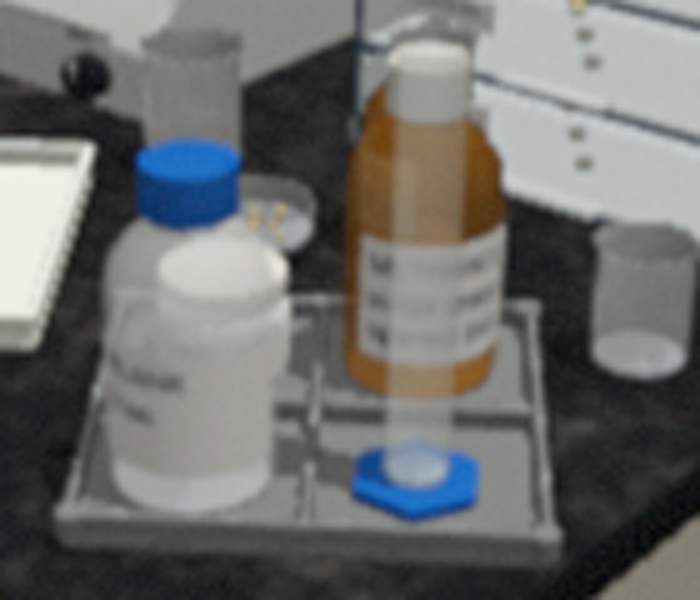

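View pics/c3.png

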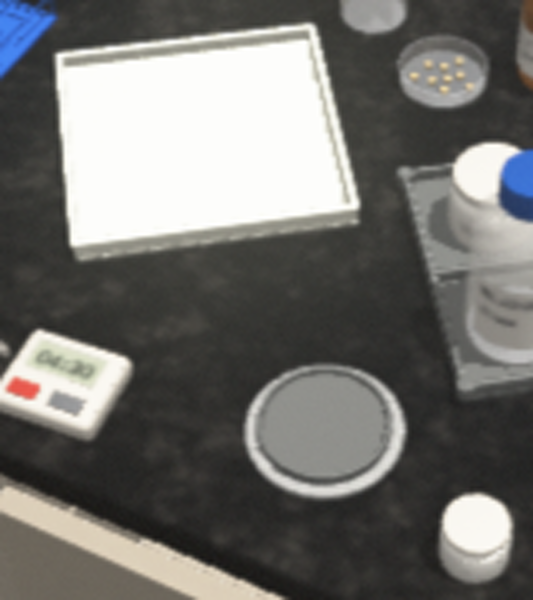

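The crops confirm it. The larger jar stands in the far row: its lid centre is at crop px (208,260) in the scene view and (224,268) in the side view, where it shows through the clear bottle. Its lid is about 1.3 times as wide as the 39 mm cap. The loose jar at (338,296) is the small decoy. Amber is far-right, the cylinder near-right and the clear bottle near-left.

```bash
cat > h.py <<'E'
import numpy as np
from bench import monitor, cams
from scipy.optimize import least_squares
from scipy.spatial.transform import Rotation as Ro
np.set_printoptions(precision=4,suppress=True)
OFF={"c1":("scene",300,135,5),"c2":("side",295,135,5),"c3":("scene",195,135,3.3333)}
def full(c,u,v):
    n,x,y,s=OFF[c];return n,np.array([(u+.5)/s-.5+x,(v+.5)/s-.5+y])
CAL={n:cams.get_calibration(n) for n in("scene","side")}
def ray(n,p,z):
    c=CAL[n];d=c["R"].T@np.linalg.solve(c["mtx"],[*p,1]);o=-c["R"].T@c["t"]
    return (o+d*(z-o[2])/d[2])[:2]
def proj(n,X):
    c=CAL[n];q=c["mtx"]@(c["R"]@X+c["t"]);return q[:2]/q[2]
E
python3 - <<'E'
from h import *
def pt(name,z,*obs):
    for o in obs: print(name,o[0],ray(*full(*o),z))
pt("amber",.151,("c1",430,62),("c2",430,56))
pt("clear",.146,("c1",277,257),("c2",188,163))
pt("cylfoot",.013,("c1",457,456),("c2",416,478))
pt("cyltop",.196,("c1",522,139),("c2",440,18))
pt("jar",.056,("c1",210,260),("c2",224,268))
pt("nest cup",.013,("c3",322,425)); pt("nest plate",.002,("c3",325,430))
def square(obs,h,z):
    P=[(ray(*full(*o[:3]),z),o[3:]) for o in obs]
    for p,s in P: print("  ",p,s)
    def f(q):
        c,s=np.cos(q[2]),np.sin(q[2])
        return np.concatenate([q[:2]+h*np.array([c*a-s*b,s*a+c*b])-p for p,(a,b) in P])
    r=least_squares(f,[.6,-.2,0]);print("pose",r.x,"res mm",abs(r.fun).max()*1e3)
square([("c1",82,258,-1,1),("c1",603,512,1,-1),("c1",168,577,-1,-1),("c2",62,522,-1,-1),("c2",555,540,1,-1),("c2",537,303,1,1)],.093,.016)
square([("c3",57,55,-1,1),("c3",314,27,1,1),("c3",357,212,1,-1),("c3",73,250,-1,-1)],.093,.0185)
s=monitor.get_state();R=Ro.from_rotvec(s["tool_rot"]).as_matrix();print(s["position"],R)
E
```

```text
amber c1 [0.6865 0.1407]
amber c2 [0.6879 0.1443]
clear c1 [0.5685 0.0917]
clear c2 [0.5658 0.0878]
cylfoot c1 [0.6479 0.0519]
cylfoot c2 [0.6467 0.0503]
cyltop c1 [0.648  0.0528]
cyltop c2 [0.659  0.0732]
jar c1 [0.6037 0.1713]
jar c2 [0.6073 0.1693]
nest cup c3 [0.4216 0.0925]
nest plate c3 [0.4251 0.0951]
   [0.5816 0.2345] (-1, 1)
   [ 0.6764 -0.0067] (1, -1)
   [0.5069 0.068 ] (-1, -1)
   [0.5045 0.061 ] (-1, -1)
   [ 0.6767 -0.0108] (1, -1)
   [0.7541 0.1637] (1, 1)
pose [ 0.629   0.1134 -0.4101] res mm 4.1440474121729185
   [0.4388 0.4707] (-1, 1)
   [0.6107 0.3928] (1, 1)
   [0.5325 0.2198] (1, -1)
   [0.3614 0.295 ] (-1, -1)
pose [ 0.4859  0.3446 -0.4196] res mm 3.303954815659871
[ 0.1998 -0.618   0.2216] [[ 0.9515  0.3078 -0.0006]
 [ 0.3078 -0.9515  0.0016]
 [-0.0001 -0.0017 -1.    ]]
```

```bash
cat >> h.py <<'E'
def to(x,y,z,yaw=None):
    s=monitor.get_state();p=np.array(s["position"]);R=Ro.from_rotvec(s["tool_rot"]).as_matrix()
    y0=np.arctan2(R[1,0],R[0,0]);d=100*R.T@(np.array([x,y,z])-p)
    print("t",round(s["time"],1),"at",p,"yaw",round(y0,3),"slide",d.round(2),"roll",None if yaw is None else round(y0-yaw,3))
E
python3 - <<'E'
from h import *
to(.648,.052,.27,1.16)
for n,p in dict(cabBL=(341,130),cabBR=(428,153),decoyamber=(361,162),beaker=(306,142),petri=(328,160),hotplateBR=(298,124),cupR=(415,187),cabTopL=(344,72),cabTopR=(456,97)).items(): print(n,ray("scene",p,0),ray("scene",p,.2))
E
```

```text
t 0.1 at [ 0.1998 -0.618   0.2216] yaw 0.313 slide [ 63.26 -49.96  -4.76] roll -0.847
cabBL [0.7627 0.3778] [0.6047 0.1888]
cabBR [0.8889 0.1852] [0.6996 0.044 ]
decoyamber [0.7293 0.2529] [0.5796 0.095 ]
beaker [0.6598 0.3892] [0.5274 0.1974]
petri [0.6666 0.3037] [0.5325 0.1331]
hotplateBR [0.6831 0.4608] [0.5449 0.2513]
cupR [0.7803 0.1161] [ 0.6179 -0.0079]
cabTopL [0.9348 0.59  ] [0.7341 0.3483]
cabTopR [1.1224 0.3132] [0.8752 0.1403]
```

move_arm:
  slide:
    - [0,0,-2]
    - [0,0,-5]
    - [63.2,-50,-5]
    - [63.2,-50,-5]
    - [63.2,-50,-5]
    - [63.2,-50,-5]
    - [63.2,-50,-5]
    - [63.2,-50,-5]
    - [63.2,-50,-5]
    - [63.2,-50,-5]
    - [63.2,-50,-5]
    - [63.2,-50,-5]
    - [63.2,-50,-5]
    - [63.2,-50,-5]
    - [63.2,-50,-5]
    - [63.2,-50,-5]
    - [63.2,-50,-5]
    - [63.2,-50,-5]
    - [63.2,-50,-5]
    - [63.2,-50,-5]
  roll: [0,0,-0.847,-0.847,-0.847,-0.847,-0.847,-0.847,-0.847,-0.847,-0.847,-0.847,-0.847,-0.847,-0.847,-0.847,-0.847,-0.847,-0.847,-0.847]
  gripper: 6.5
  squeeze: 12

```text
time: 2.1
position: [0.6473, 0.0541, 0.2713]
tool_rot: [-2.623, -1.726, 0.002]
ft_force: [-1.4, -0.9, 0.2]
grip_width: 0.746
grip_force: 0.0
```

Run:
```python
from h import *
import cv2
im=cams.get_image("wrist");cv2.imwrite("pics/w1.png",im[:,:,::-1])
im2=cams.get_image("side");cv2.imwrite("pics/s1.png",im2[:,:,::-1])
to(.648,.052,.142,1.16)
c=cams.get_calibration("wrist");CAL["w"]=c
for n,X in dict(cyltop=(.648,.052,.196),foot=(.648,.052,.013),amber=(.687,.1425,.151),clear=(.567,.09,.146),jar=(.605,.17,.056)).items(): print(n,proj("w",np.array(X)))
```

```text
t 2.2 at [0.6471 0.05   0.272 ] yaw 1.158 slide [ 0.24  0.01 13.  ] roll -0.002
cyltop [324.3099 209.7783]
foot [324.965  169.3735]
amber [323.7497  76.8119]
clear [225.0442 191.4043]
jar [245.4088  93.4241]
```

View pics/w1.png

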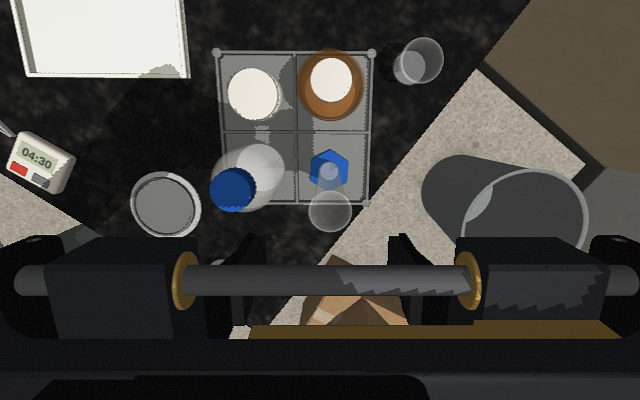

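The wrist view shows the cylinder rim at (330,211), foot (329,170), amber cap (331,80), clear cap (233,190), jar lid (253,93) and nest (166,204). These sit about 7 px right of the prediction, and the arm was still settling. I'll take another picture at rest.

Run:
```python
from h import *
import cv2
c=cams.get_calibration("wrist");s=monitor.get_state();print(s["position"],c["mtx"],-c["R"].T@c["t"],np.abs(s["qd"]).max())
im=cams.get_image("wrist")[:,:,::-1];o=im[0:230,120:380];cv2.imwrite("pics/w2.png",cv2.resize(o,None,fx=2.6,fy=2.6,interpolation=cv2.INTER_CUBIC))
np.savez("w2.npz",**c)
```

```text
[0.6471 0.05   0.272 ] [[328.4751   0.     326.2219]
 [  0.     328.4751 202.5378]
 [  0.       0.       1.    ]] [0.6774 0.1162 0.4335] 0.021854167380791684
```

View pics/w2.png

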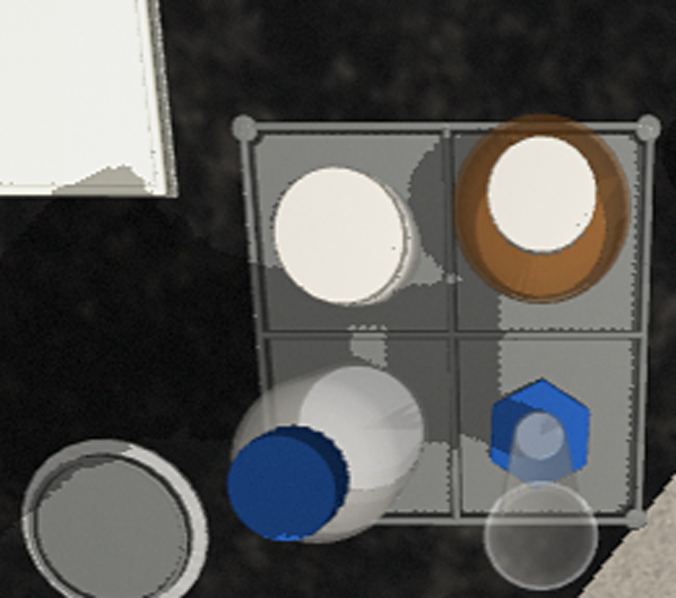

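At rest the crop shows: cylinder rim (541,536), foot (541,432), amber cap (542,194), clear cap (288,483), jar lid (341,235), nest cup (113,530).

Run:
```python
from h import *
CAL["w"]=dict(np.load("w2.npz"));OFF["w2"]=("w",120,0,2.6)
for n,u,v,z in [("cyltop",541,536,.196),("foot",541,432,.013),("amber",542,194,.151),("clear",288,483,.146),("jar",341,235,.056),("nestcup",113,528,.013),("cTL",244,127,.016),("cTR",648,126,.016),("cBR",637,519,.016),("trayBR",177,195,.0185),("trayBRin",163,186,.006)]: print(n,ray(*full("w2",u,v),z))
```

```text
cyltop [0.6516 0.0538]
foot [0.6531 0.0548]
amber [0.691  0.1428]
clear [0.574  0.0929]
jar [0.612  0.1707]
nestcup [0.4334 0.0971]
cTL [0.5861 0.2349]
cTR [0.7526 0.1627]
cBR [ 0.6801 -0.0048]
trayBR [0.545  0.2214]
trayBRin [0.537  0.2306]
```

move_arm:
  slide:
    - [0.4,0.15,2]
    - [0.4,0.15,5]
    - [0.4,0.15,8]
    - [0.4,0.15,10.5]
    - [0.4,0.15,12]
    - [0.4,0.15,13]
    - [0.4,0.15,13]
    - [0.4,0.15,13]
  roll: [0,0,0,0,0,0,0,0]

```text
time: 3.05
position: [0.6511, 0.0545, 0.1437]
tool_rot: [2.628, 1.72, 0.002]
ft_force: [0.2, 0.5, 0.5]
grip_width: 0.748
grip_force: 0.0
```

move_arm:
  slide:
    - [0,0,0]
    - [0,0,0]
    - [0,0,0]
    - [0,0,0]
    - [0,0,0]
    - [0,0,0]
    - [0,0,0]
    - [0,0,0]
  roll: [0,0,0,0,0,0,0,0]
  gripper: 2.5
  squeeze: 12

```text
time: 3.85
position: [0.6505, 0.0548, 0.1426]
tool_rot: [2.628, 1.721, 0.0]
ft_force: [0.0, 0.6, 0.9]
grip_width: 0.376
grip_force: 12.0
```

move_arm:
  slide:
    - [0,0,-1]
    - [0,0,-4]
    - [0,0,-8]
    - [0,0,-12]
    - [0,0,-15]
    - [1,-0.9,-16]
    - [3,-2.6,-16]
    - [6,-5.2,-16]
    - [9,-7.8,-16]
    - [12,-10.4,-16]
    - [15,-13,-16]
    - [18,-15.6,-16]
    - [21,-18.1,-16]
    - [23,-19.9,-16]
    - [24.5,-21.1,-16]
    - [25,-21.6,-16]
    - [25,-21.6,-16]
    - [25,-21.6,-16]
  roll: [0,0,0,0,0,0,0,0,0,0,0,0,0,0,0,0,0,0]

```text
time: 5.65
position: [0.5528, 0.3691, 0.302]
tool_rot: [2.628, 1.719, -0.002]
ft_force: [0.3, 0.0, -0.5]
grip_width: 0.375
grip_force: 12.0
```

Run:
```python
from h import *
import cv2
to(.553,.370,.144,1.158)
c=cams.get_calibration("wrist");np.savez("w3.npz",**c)
im=cams.get_image("wrist")[:,:,::-1];cv2.imwrite("pics/w3.png",im)
```

```text
t 5.7 at [0.5528 0.3691 0.302 ] yaw 1.159 slide [ 0.12 -0.02 15.8 ] roll 0.001
```

View pics/w3.png

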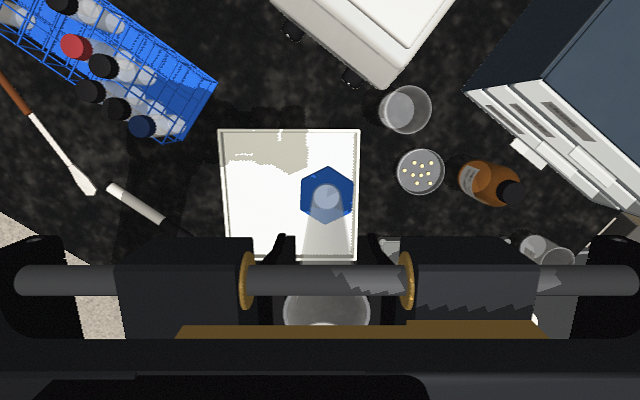

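The held cylinder hangs upright with its foot at (326,196). The tray's corners are at TL (219,130), TR (361,130), BR (356,261) and BL (230,259).

Run:
```python
from h import *
CAL["w"]=dict(np.load("w3.npz"))
P=[ray("w",p,.0185) for p in [(219,130),(361,130),(356,261)]];print(*P)
C=(P[0]+P[2])/2;e=(P[1]-P[0]);e/=np.linalg.norm(e);f=np.array([-e[1],e[0]]);print(C,e,[C+.048*(a*e+b*f) for a,b in((1,1),(1,-1),(-1,-1))])
C=C-[.004,0];
```

```text
[0.4448 0.4716] [0.617  0.3964] [0.5394 0.2239]
[0.4921 0.3478] [ 0.9164 -0.4004] [array([0.5553, 0.3725]), array([0.5169, 0.2846]), array([0.4289, 0.323 ])]
```

move_arm:
  slide:
    - [0.2,0,2]
    - [0.2,0,5]
    - [0.2,0,8.5]
    - [0.2,0,11.5]
    - [0.2,0,13.5]
    - [0.2,0,14.8]
    - [0.2,0,15.4]
    - [0.2,0,15.8]
    - [0.2,0,15.8]
  roll: [0,0,0,0,0,0,0,0,0]

```text
time: 6.6
position: [0.5535, 0.3721, 0.145]
tool_rot: [2.628, 1.721, 0.001]
ft_force: [0.0, -0.1, -0.1]
grip_width: 0.377
grip_force: 12.0
```

move_arm:
  slide:
    - [0,0,0]
    - [0,0,0]
    - [0,0,0]
    - [0,0,0]
    - [0,0,0]
    - [0,0,-1]
    - [0,0,-4]
    - [0,0,-8]
    - [0,0,-11]
    - [0,0,-12]
  roll: [0,0,0,0,0,0,0,0,0,0]
  gripper: 6.5

```text
time: 7.6
position: [0.554, 0.3737, 0.2695]
tool_rot: [-2.628, -1.721, -0.01]
ft_force: [0.7, 0.4, 1.0]
grip_width: 0.748
grip_force: 0.0
```

Run:
```python
from h import *
to(.689,.142,.25,1.158)
to(.570,.091,.25,1.158)
```

```text
t 7.6 at [0.554  0.3737 0.2695] yaw 1.16 slide [-15.86  21.62   1.93] roll 0.002
t 7.6 at [0.554  0.3737 0.2695] yaw 1.16 slide [-25.29  12.75   1.85] roll 0.002
```

move_arm:
  slide:
    - [-1,1.4,0]
    - [-3,4.2,0]
    - [-5.5,7.6,0]
    - [-8.5,11.8,0]
    - [-11.5,15.9,0]
    - [-13.8,19.1,0]
    - [-15.2,21,0]
    - [-15.6,21.6,1]
    - [-15.6,21.6,3]
    - [-15.6,21.6,6]
    - [-15.6,21.6,9]
    - [-15.6,21.6,11.3]
    - [-15.6,21.6,12.3]
    - [-15.6,21.6,12.8]
    - [-15.6,21.6,12.8]
    - [-15.6,21.6,12.8]
  roll: [0,0,0,0,0,0,0,0,0,0,0,0,0,0,0,0]

```text
time: 9.2
position: [0.6893, 0.1434, 0.1377]
tool_rot: [2.627, 1.722, 0.003]
ft_force: [-0.5, -0.8, -0.1]
grip_width: 0.747
grip_force: 0.0
```

Run:
```python
from h import *
import cv2
to(.689,.142,.136,1.158);s=monitor.get_state();print(s["ft_force"])
a=cams.get_image("side")[80:230,270:430,::-1];cv2.imwrite("pics/s2.png",cv2.resize(a,None,fx=4,fy=4,interpolation=cv2.INTER_CUBIC))
```

```text
t 9.2 at [0.6893 0.1434 0.1377] yaw 1.16 slide [-0.14  0.02  0.17] roll 0.002
[-0.4605 -0.7996 -0.077 ]
```

View pics/s2.png

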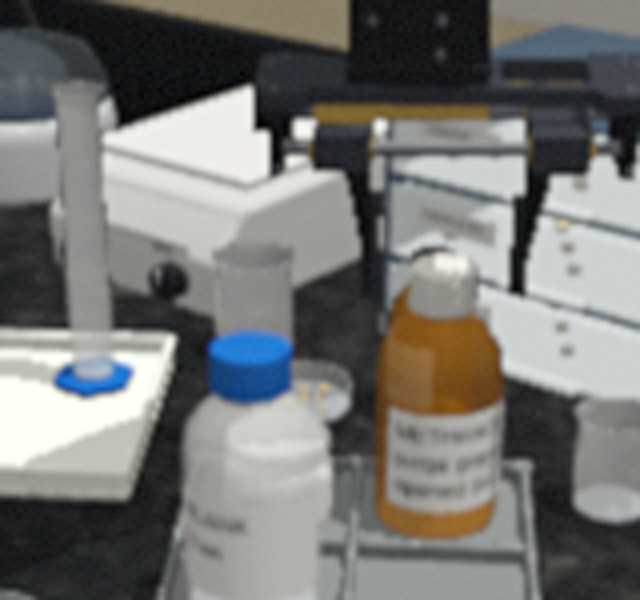

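The fingers straddle the amber cap (crop px 447,285), and the cylinder stands upright in the tray at (93,375).

move_arm:
  slide:
    - [0,0,0.2]
    - [0,0,0.2]
    - [0,0,0.2]
    - [0,0,0.2]
    - [0,0,0.2]
    - [0,0,0.2]
    - [0,0,0.2]
    - [0,0,0.2]
  roll: [0,0,0,0,0,0,0,0]
  gripper: 2.5
  squeeze: 30

```text
time: 10.05
position: [0.6889, 0.1427, 0.1346]
tool_rot: [2.628, 1.721, 0.0]
ft_force: [0.6, -0.2, 0.5]
grip_width: 0.395
grip_force: 30.0
```

move_arm:
  slide:
    - [0,0,-0.5]
    - [0,0,-2]
    - [0,0,-5]
    - [0,0,-8]
    - [0,0,-9.5]
    - [0.3,-1,-10]
    - [0.8,-3,-10]
    - [1.5,-5.5,-10]
    - [2.4,-8.5,-10]
    - [3.2,-11.5,-10]
    - [4,-14.5,-10]
    - [4.9,-17.5,-10]
    - [5.5,-19.8,-10]
    - [5.8,-21,-10]
    - [6,-21.6,-10]
    - [6,-21.6,-9.5]
    - [6,-21.6,-8]
    - [6,-21.6,-6]
    - [6,-21.6,-4]
    - [6,-21.6,-2.5]
  roll: [0,0,0,0,0,0,0,0,0,0,0,0,0,0,0,0,0,0,0,0]

```text
time: 12.05
position: [0.515, 0.2821, 0.1566]
tool_rot: [-2.63, -1.718, 0.005]
ft_force: [0.4, 0.3, -3.0]
grip_width: 0.396
grip_force: 30.0
```

Run:
```python
from h import *
to(.515,.284,.135,1.158);s=monitor.get_state();print(s["ft_force"],s["grip_width"])
```

```text
t 12.1 at [0.515  0.2821 0.1566] yaw 1.157 slide [ 0.18 -0.07  2.16] roll -0.001
[ 0.4402  0.3047 -3.0176] 0.39625067507915324
```

move_arm:
  slide:
    - [0.1,0,0.8]
    - [0.1,0,1.5]
    - [0.1,0,2]
    - [0.1,0,2.3]
    - [0.1,0,2.4]
    - [0.1,0,2.4]
  roll: [0,0,0,0,0,0]

```text
time: 12.65
position: [0.5153, 0.2852, 0.1359]
tool_rot: [2.628, 1.721, 0.001]
ft_force: [-0.2, -0.5, -3.8]
grip_width: 0.394
grip_force: 30.0
```

move_arm:
  slide:
    - [0,0,0]
    - [0,0,0]
    - [0,0,0]
    - [0,0,0]
    - [0,0,0]
    - [0,0,-1]
    - [0,0,-4]
    - [0,0,-7]
    - [0,0,-9]
    - [0,0,-9]
  roll: [0,0,0,0,0,0,0,0,0,0]
  gripper: 6.5

```text
time: 13.65
position: [0.5167, 0.2865, 0.2296]
tool_rot: [2.627, 1.721, 0.01]
ft_force: [0.0, -0.2, 0.2]
grip_width: 0.746
grip_force: 0.0
```

Run:
```python
from h import *
to(.570,.091,.131,1.158)
```

```text
t 13.7 at [0.5167 0.2865 0.2296] yaw 1.16 slide [-15.84  12.65   9.84] roll 0.002
```

move_arm:
  slide:
    - [-1,0.8,0]
    - [-3,2.4,0]
    - [-5.5,4.5,0]
    - [-8.5,7,0]
    - [-11.5,9.5,0]
    - [-13.8,11.4,0]
    - [-15.2,12.5,1]
    - [-15.6,12.7,3]
    - [-15.6,12.7,5.5]
    - [-15.6,12.7,7.8]
    - [-15.6,12.7,9]
    - [-15.6,12.7,9.6]
    - [-15.6,12.7,9.6]
    - [-15.6,12.7,9.6]
  roll: [0,0,0,0,0,0,0,0,0,0,0,0,0,0]

```text
time: 15.05
position: [0.5698, 0.0917, 0.1303]
tool_rot: [2.627, 1.722, 0.002]
ft_force: [0.4, -1.3, 0.5]
grip_width: 0.747
grip_force: 0.0
```

Run:
```python
from h import *
to(.570,.091,.131,1.158)
```

```text
t 15.1 at [0.5698 0.0917 0.1303] yaw 1.16 slide [-0.05  0.05 -0.07] roll 0.002
```

move_arm:
  slide:
    - [0,0,0]
    - [0,0,0]
    - [0,0,0]
    - [0,0,0]
    - [0,0,0]
    - [0,0,0]
    - [0,0,0]
    - [0,0,0]
  roll: [0,0,0,0,0,0,0,0]
  gripper: 2.5
  squeeze: 30

```text
time: 15.85
position: [0.5693, 0.0914, 0.1297]
tool_rot: [2.628, 1.721, 0.0]
ft_force: [-1.5, 0.2, 2.0]
grip_width: 0.439
grip_force: 30.0
```

move_arm:
  slide:
    - [0,0,-0.5]
    - [0,0,-2]
    - [0,0,-5]
    - [0,0,-8.5]
    - [0,0,-12]
    - [0,0,-15]
    - [0,0,-16.7]
    - [0.5,-0.7,-17]
    - [1.8,-2.6,-17]
    - [3.6,-5.2,-17]
    - [5.6,-8.1,-17]
    - [7.6,-11,-17]
    - [9.6,-13.9,-17]
    - [11.6,-16.8,-17]
    - [13.4,-19.4,-17]
    - [14.6,-21.2,-17]
    - [15.2,-22,-17]
    - [15.4,-22.3,-17]
    - [15.4,-22.3,-17]
    - [15.4,-22.3,-17]
  roll: [0,0,0,0,0,0,0,0,0,0,0,0,0,0,0,0,0,0,0,0]

```text
time: 17.85
position: [0.4273, 0.3201, 0.2992]
tool_rot: [2.63, 1.718, -0.001]
ft_force: [0.7, -0.2, -2.5]
grip_width: 0.443
grip_force: 30.0
```

Run:
```python
from h import *
to(.427,.322,.130,1.158);s=monitor.get_state();print(s["ft_force"],s["grip_width"])
```

```text
t 17.9 at [0.4273 0.3201 0.2992] yaw 1.157 slide [ 0.18 -0.11 16.92] roll -0.001
[ 0.6851 -0.1931 -2.5312] 0.4431070398520689
```

move_arm:
  slide:
    - [0.1,0,1]
    - [0.1,0,4]
    - [0.1,0,7.5]
    - [0.1,0,11]
    - [0.1,0,13.5]
    - [0.1,0,15]
    - [0.1,0,16]
    - [0.1,0,16.5]
    - [0.1,0,16.9]
    - [0.1,0,17]
    - [0.1,0,17]
  roll: [0,0,0,0,0,0,0,0,0,0,0]

```text
time: 18.95
position: [0.4271, 0.3228, 0.1301]
tool_rot: [2.628, 1.721, 0.002]
ft_force: [0.1, -0.5, -1.4]
grip_width: 0.439
grip_force: 30.0
```

move_arm:
  slide:
    - [0,0,0]
    - [0,0,0]
    - [0,0,0]
    - [0,0,0]
    - [0,0,0]
    - [0,0,-1]
    - [0,0,-4]
    - [0,0,-7]
    - [0,0,-9]
    - [0,0,-9]
    - [0,0,-9]
  roll: [0,0,0,0,0,0,0,0,0,0,0]
  gripper: 6.5

```text
time: 20.05
position: [0.4269, 0.3224, 0.2198]
tool_rot: [2.628, 1.721, 0.001]
ft_force: [-0.2, 0.5, 0.0]
grip_width: 0.746
grip_force: 0.0
```

Run:
```python
from h import *
to(.608,.170,.028,1.158)
```

```text
t 20.1 at [0.4269 0.3224 0.2198] yaw 1.16 slide [-6.74 22.68 19.19] roll 0.002
```

move_arm:
  slide:
    - [-0.3,1,0]
    - [-1,3.2,0]
    - [-1.8,6,0]
    - [-2.8,9.5,0]
    - [-3.8,13,0]
    - [-4.8,16.5,0]
    - [-5.8,19.8,0]
    - [-6.4,21.8,0]
    - [-6.7,22.7,1]
    - [-6.7,22.7,3]
    - [-6.7,22.7,6]
    - [-6.7,22.7,9.5]
    - [-6.7,22.7,13]
    - [-6.7,22.7,15.5]
    - [-6.7,22.7,17.3]
    - [-6.7,22.7,18.3]
    - [-6.7,22.7,18.6]
    - [-6.7,22.7,18.6]
    - [-6.7,22.7,18.6]
  roll: [0,-0.1,-0.2,-0.3,-0.35,-0.35,-0.35,-0.35,-0.35,-0.35,-0.35,-0.35,-0.35,-0.35,-0.35,-0.35,-0.35,-0.35,-0.35]
  gripper: 8.7

```text
time: 21.95
position: [0.609, 0.1708, 0.0348]
tool_rot: [2.287, 2.152, 0.003]
ft_force: [-0.5, -0.0, 1.3]
grip_width: 1.0
grip_force: 0.0
```

Run:
```python
from h import *
import cv2
to(.608,.170,.034,1.51);s=monitor.get_state();print(s["ft_force"])
a=cams.get_image("scene")[100:340,200:520,::-1];cv2.imwrite("pics/s3.png",cv2.resize(a,None,fx=2.5,fy=2.5,interpolation=cv2.INTER_CUBIC))
```

```text
t 21.9 at [0.609  0.1708 0.0348] yaw 1.51 slide [-0.09 -0.09  0.08] roll -0.0
[-0.4795 -0.0325  1.3327]
```

View pics/s3.png

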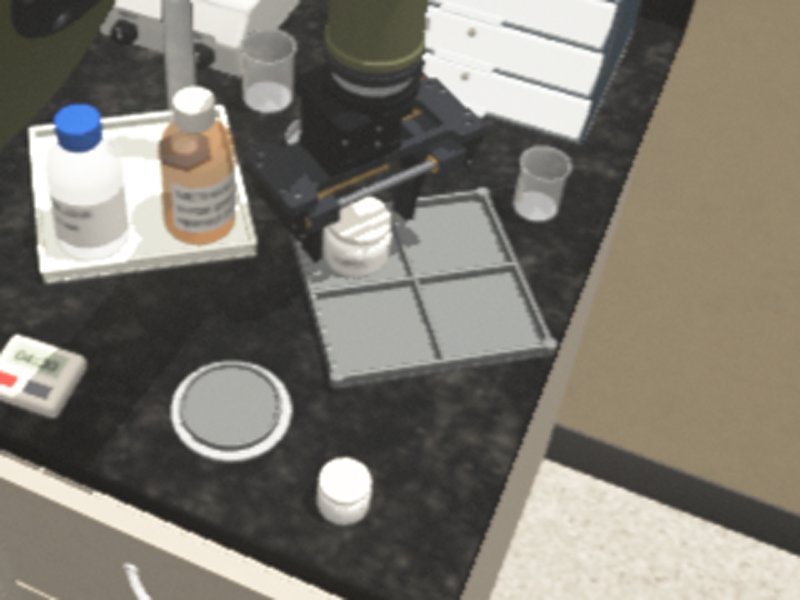

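The jar (357,235) is between the fingers, and the bottles stand inside the tray at (88,190) and (200,170).

move_arm:
  slide:
    - [0,0,0]
    - [0,0,0]
    - [0,0,0]
    - [0,0,0]
    - [0,0,0]
    - [0,0,0]
    - [0,0,0]
  roll: [0,0,0,0,0,0,0]
  gripper: 5
  squeeze: 15

```text
time: 22.7
position: [0.6082, 0.1704, 0.0336]
tool_rot: [2.288, 2.153, 0.0]
ft_force: [-0.3, -1.1, -0.1]
grip_width: 0.641
grip_force: 15.0
```

move_arm:
  slide:
    - [0,0,-0.5]
    - [0,0,-2]
    - [0,0,-5]
    - [0,0,-8]
    - [0,0,-11]
    - [0,0,-12]
    - [0,0,-12]
    - [0,0,-12]
  roll: [0,0,0,0,0,0,0,0]

```text
time: 23.5
position: [0.6075, 0.1699, 0.1525]
tool_rot: [-2.288, -2.152, 0.002]
ft_force: [-0.2, -0.4, -0.1]
grip_width: 0.642
grip_force: 15.0
```

Run:
```python
from h import *
to(.428,.095,.12,1.51);to(.428,.095,.038,1.51)
```

```text
t 23.5 at [0.6075 0.1699 0.1525] yaw 1.51 slide [ -8.57 -17.45   3.28] roll -0.0
t 23.5 at [0.6075 0.1699 0.1525] yaw 1.51 slide [ -8.56 -17.44  11.48] roll -0.0
```

move_arm:
  slide:
    - [-0.5,-1,0]
    - [-1.5,-3,0]
    - [-3,-6,0]
    - [-4.5,-9,0]
    - [-6,-12,0]
    - [-7.3,-14.8,0]
    - [-8.2,-16.6,1]
    - [-8.6,-17.4,3]
    - [-8.6,-17.4,5]
    - [-8.6,-17.4,6.5]
    - [-8.6,-17.4,7]
    - [-8.6,-17.4,7]
    - [-8.6,-17.4,7]
  roll: [0,0,0,0,0,0,0,0,0,0,0,0,0]

```text
time: 24.8
position: [0.4291, 0.0952, 0.0837]
tool_rot: [-2.288, -2.153, -0.0]
ft_force: [0.8, 0.5, -0.8]
grip_width: 0.641
grip_force: 15.0
```

Run:
```python
from h import *
import cv2
to(.428,.095,.038,1.51)
c=cams.get_calibration("wrist");np.savez("w4.npz",**c)
w=cams.get_image("wrist")[60:360,130:530,::-1]
a=cams.get_image("scene")[190:310,240:360,::-1];b=cams.get_image("side")[180:300,200:320,::-1]
f=lambda q,s:cv2.resize(q,None,fx=s,fy=s,interpolation=cv2.INTER_CUBIC)
ab=np.hstack([f(a,3.3),f(b,3.3)]);cv2.imwrite("pics/n1.png",ab);cv2.imwrite("pics/n1w.png",w)
```

```text
t 24.8 at [0.4291 0.0952 0.0837] yaw 1.51 slide [-0.02 -0.11  4.57] roll -0.0
```

View pics/n1.png

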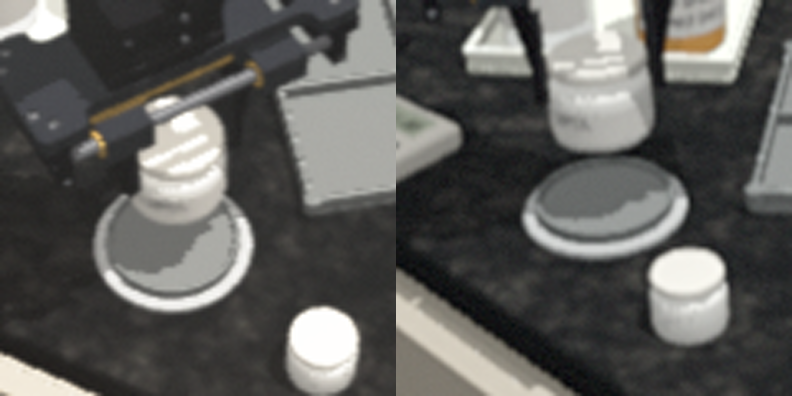

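Run:
```python
from h import *
OFF["a"]=("scene",240,190,3.3);OFF["b"]=("side",200,180,3.3)
print("side nest",ray(*full("b",606-396,198),.013))
def crop(c,X):
    n,x,y,s=OFF[c];return (proj(n,np.array(X))-[x,y]+.5)*s-.5
t=np.linspace(0,2*np.pi,60)
def ext(c,C,r,z):
    P=np.array([crop(c,[C[0]+r*np.cos(q),C[1]+r*np.sin(q),z]) for q in t]);return P.min(0),P.max(0)
print("jar bottom scene",ext("a",(.4291,.0952),.029,.056),"side",ext("b",(.4291,.0952),.029,.056))
for C in[(.424,.094),(.429,.095)]:
  print(C,"cup scene",ext("a",C,.038,.013),"side",ext("b",C,.038,.013))
```

```text
side nest [0.4247 0.0907]
jar bottom scene (array([127.6943, 148.366 ]), array([226.9385, 227.9548])) side (array([158.9637, 104.9839]), array([260.1463, 156.8438]))
(0.424, 0.094) cup scene (array([109.1733, 185.1706]), array([235.3519, 288.9685])) side (array([142.7431, 160.8643]), array([272.5545, 232.527 ]))
(0.429, 0.095) cup scene (array([115.3678, 180.4744]), array([241.2104, 283.7329])) side (array([151.0238, 158.6232]), array([280.4666, 229.925 ]))
```

move_arm:
  slide:
    - [-0.3,-0.4,0]
    - [-0.3,-0.4,1]
    - [-0.3,-0.4,2.5]
    - [-0.3,-0.4,3.5]
    - [-0.3,-0.4,4.2]
    - [-0.3,-0.4,4.5]
    - [-0.3,-0.4,4.7]
    - [-0.3,-0.4,4.7]
    - [-0.3,-0.4,4.7]
  roll: [0,0,0,0,0,0,0,0,0]

```text
time: 25.85
position: [0.4253, 0.0924, 0.0368]
tool_rot: [2.288, 2.152, 0.001]
ft_force: [0.1, -0.6, -0.6]
grip_width: 0.639
grip_force: 15.0
```

Run:
```python
from h import *
import cv2
to(.425,.092,.036,1.51);s=monitor.get_state();print(s["ft_force"])
a=cams.get_image("scene")[190:310,240:360,::-1];b=cams.get_image("side")[180:300,200:320,::-1]
f=lambda q,s:cv2.resize(q,None,fx=s,fy=s,interpolation=cv2.INTER_CUBIC)
cv2.imwrite("pics/n2.png",np.hstack([f(a,3.3),f(b,3.3)]))
```

```text
t 25.9 at [0.4253 0.0924 0.0368] yaw 1.51 slide [-0.05 -0.03  0.08] roll -0.0
[ 0.139  -0.6001 -0.576 ]
```

View pics/n2.png

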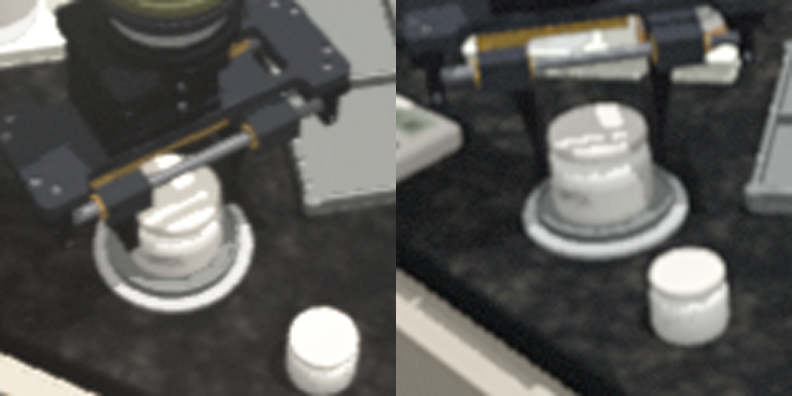

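The jar is inside the cup but a few mm off centre: scene 178 against cup centre 171, side 601 against 606. I'll nudge it slightly before releasing.

move_arm:
  slide:
    - [-0.15,-0.15,0]
    - [-0.3,-0.3,0]
    - [-0.3,-0.3,0.1]
    - [-0.3,-0.3,0.1]
    - [-0.3,-0.3,0.1]
  roll: [0,0,0,0,0]

```text
time: 26.45
position: [0.4218, 0.0895, 0.0355]
tool_rot: [2.288, 2.153, -0.0]
ft_force: [-0.2, 0.2, -1.0]
grip_width: 0.646
grip_force: 15.0
```

move_arm:
  slide:
    - [0,0,0]
    - [0,0,0]
    - [0,0,0]
    - [0,0,0]
    - [0,0,0]
    - [0,0,-0.5]
    - [0,0,-2]
    - [0,0,-5]
    - [0,0,-9]
    - [0,0,-13]
    - [0,0,-17]
    - [0,0,-19]
    - [0,0,-19]
    - [0,0,-19]
  roll: [0,0,0,0,0,0,0,0,0,0,0,0,0,0]
  gripper: 8.5

```text
time: 27.85
position: [0.4217, 0.0896, 0.2255]
tool_rot: [2.288, 2.152, -0.0]
ft_force: [-0.3, 0.1, -0.5]
grip_width: 0.977
grip_force: 0.0
```

Run:
```python
from h import *
import cv2
to(.427,.3225,.22,1.158)
c=[cams.get_image("scene")[100:310,200:440,::-1],cams.get_image("side")[110:300,200:420,::-1]]
cv2.imwrite("pics/n3.png",np.hstack([cv2.resize(q,(400,int(400*q.shape[0]/q.shape[1])),interpolation=cv2.INTER_CUBIC)[:345] for q in c]))
```

```text
t 27.9 at [0.4217 0.0896 0.2255] yaw 1.51 slide [23.28 -0.89  0.53] roll 0.352
```

View pics/n3.png

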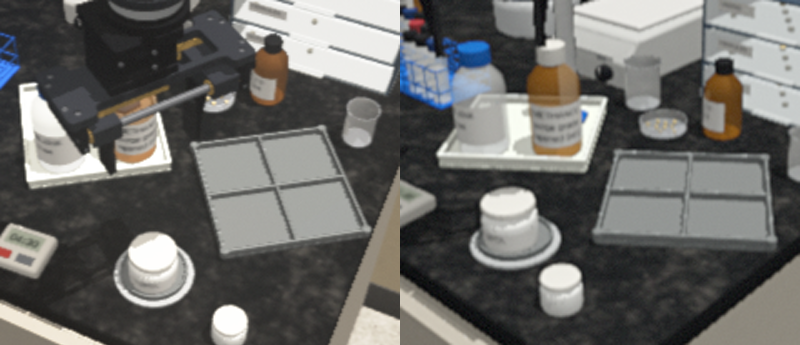

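The jar sits centred and upright in the nest at (153,265). The clear bottle goes back first.

move_arm:
  slide:
    - [1,0,0]
    - [3,-0.1,0]
    - [6,-0.2,0]
    - [9.5,-0.3,0]
    - [13,-0.5,0]
    - [16.5,-0.6,0]
    - [19.8,-0.7,0]
    - [22,-0.9,0]
    - [23.2,-0.9,0]
    - [23.3,-0.9,1]
    - [23.3,-0.9,3]
    - [23.3,-0.9,5.5]
    - [23.3,-0.9,7.8]
    - [23.3,-0.9,9]
    - [23.3,-0.9,9.5]
    - [23.3,-0.9,9.5]
    - [23.3,-0.9,9.5]
  roll: [0.1,0.2,0.3,0.352,0.352,0.352,0.352,0.352,0.352,0.352,0.352,0.352,0.352,0.352,0.352,0.352,0.352]
  gripper: 6.5

```text
time: 29.65
position: [0.4275, 0.3229, 0.1313]
tool_rot: [2.63, 1.719, 0.002]
ft_force: [0.3, 0.2, -0.1]
grip_width: 0.749
grip_force: 0.0
```

move_arm:
  slide:
    - [0,0,0]
    - [0,0,0]
    - [0,0,0]
    - [0,0,0]
    - [0,0,0]
    - [0,0,0]
    - [0,0,0]
    - [0,0,0]
  roll: [0,0,0,0,0,0,0,0]
  gripper: 2.5
  squeeze: 30

```text
time: 30.45
position: [0.4271, 0.3228, 0.1307]
tool_rot: [2.63, 1.719, 0.0]
ft_force: [-0.5, -0.4, 3.1]
grip_width: 0.438
grip_force: 30.0
```

Run:
```python
from h import *
to(.5695,.0915,.130,1.16)
```

```text
t 30.4 at [0.4271 0.3228 0.1307] yaw 1.158 slide [-15.47  22.33   0.07] roll -0.002
```

move_arm:
  slide:
    - [0,0,-0.5]
    - [0,0,-2]
    - [0,0,-5]
    - [0,0,-8.5]
    - [0,0,-12]
    - [0,0,-15]
    - [0,0,-16.7]
    - [-0.5,0.7,-17]
    - [-1.8,2.6,-17]
    - [-3.6,5.2,-17]
    - [-5.6,8.1,-17]
    - [-7.6,11,-17]
    - [-9.6,13.9,-17]
    - [-11.6,16.8,-17]
    - [-13.4,19.4,-17]
    - [-14.6,21.2,-17]
    - [-15.2,22,-17]
    - [-15.5,22.3,-17]
    - [-15.5,22.3,-17]
    - [-15.5,22.3,-17]
  roll: [0,0,0,0,0,0,0,0,0,0,0,0,0,0,0,0,0,0,0,0]

```text
time: 32.45
position: [0.5682, 0.0932, 0.3007]
tool_rot: [-2.627, -1.722, -0.0]
ft_force: [0.2, 0.7, -2.3]
grip_width: 0.441
grip_force: 30.0
```

Run:
```python
from h import *
to(.5695,.0915,.131,1.16);s=monitor.get_state();print(s["ft_force"],s["grip_width"])
```

```text
t 32.5 at [0.5682 0.0932 0.3007] yaw 1.161 slide [-0.11  0.19 16.97] roll 0.001
[ 0.218   0.7127 -2.286 ] 0.44053265822516746
```

move_arm:
  slide:
    - [0,0,1]
    - [0,0,4]
    - [0,0,7.5]
    - [0,0,11]
    - [0,0,13.5]
    - [0,0,15]
    - [0,0,16]
    - [0,0,16.5]
    - [0,0,16.8]
    - [0,0,17]
    - [0,0,17]
  roll: [0,0,0,0,0,0,0,0,0,0,0]

```text
time: 33.55
position: [0.5695, 0.0913, 0.1311]
tool_rot: [2.629, 1.718, 0.001]
ft_force: [-0.4, -0.0, -1.7]
grip_width: 0.439
grip_force: 30.0
```

move_arm:
  slide:
    - [0,0,0]
    - [0,0,0]
    - [0,0,0]
    - [0,0,0]
    - [0,0,0]
    - [0,0,-1]
    - [0,0,-4]
    - [0,0,-7]
    - [0,0,-9]
    - [0,0,-9]
    - [0,0,-9]
  roll: [0,0,0,0,0,0,0,0,0,0,0]
  gripper: 6.5

```text
time: 34.65
position: [0.5692, 0.0912, 0.2208]
tool_rot: [2.629, 1.718, 0.001]
ft_force: [-0.2, 0.1, -1.8]
grip_width: 0.746
grip_force: 0.0
```

Run:
```python
from h import *
to(.5153,.285,.135,1.16)
```

```text
t 34.6 at [0.5692 0.0912 0.2208] yaw 1.158 slide [ 15.59 -12.72   8.57] roll -0.002
```

```bash
cat >> h.py <<'E'
import cv2
def blue(im,x0,x1,y0,y1):
    h=cv2.cvtColor(im,cv2.COLOR_BGR2HSV)[y0:y1,x0:x1];m=(h[...,0]>105)&(h[...,0]<125)&(h[...,1]>170)&(h[...,2]>60)
    v,u=np.nonzero(m);return len(u),u.mean()+x0,v.mean()+y0
E
python3 - <<'E'
from h import *
a=cv2.imread("pics/scene0.png");print(blue(a,335,375,175,205))
a=cams.get_image("side")[:,:,::-1];print(blue(cv2.imread("pics/side0.png"),315,350,155,185),blue(np.ascontiguousarray(a),315,350,155,185))
print(monitor.get_state()["ft_force"])
E
```

```text
(188, np.float64(355.00531914893617), np.float64(187.22340425531914))
(222, np.float64(331.6216216216216), np.float64(172.52702702702703)) (280, np.float64(331.9321428571429), np.float64(171.10714285714286))
[ 0.38    0.3255 -0.2284]
```

Blue-cap centroid against the start image shows the clear bottle back at its old spot (331.9,171 against 331.6,172.5), and the force on the tool is about zero. Now the amber bottle.

move_arm:
  slide:
    - [1,-0.8,0]
    - [3,-2.4,0]
    - [5.5,-4.5,0]
    - [8.5,-7,0]
    - [11.5,-9.5,0]
    - [13.8,-11.3,0]
    - [15.2,-12.4,0]
    - [15.6,-12.7,1]
    - [15.6,-12.7,3]
    - [15.6,-12.7,5.5]
    - [15.6,-12.7,7.3]
    - [15.6,-12.7,8.2]
    - [15.6,-12.7,8.5]
    - [15.6,-12.7,8.5]
    - [15.6,-12.7,8.5]
  roll: [0,0,0,0,0,0,0,0,0,0,0,0,0,0,0]

```text
time: 36.2
position: [0.5158, 0.2853, 0.1363]
tool_rot: [2.63, 1.718, 0.002]
ft_force: [0.7, -0.5, 0.4]
grip_width: 0.748
grip_force: 0.0
```

move_arm:
  slide:
    - [0,0,0]
    - [0,0,0]
    - [0,0,0]
    - [0,0,0]
    - [0,0,0]
    - [0,0,0]
    - [0,0,0]
    - [0,0,0]
  roll: [0,0,0,0,0,0,0,0]
  gripper: 2.5
  squeeze: 30

```text
time: 37.0
position: [0.5155, 0.285, 0.1356]
tool_rot: [2.63, 1.719, 0.0]
ft_force: [0.6, -1.1, 0.7]
grip_width: 0.395
grip_force: 30.0
```

Run:
```python
from h import *
to(.6889,.1425,.135,1.16)
```

```text
t 37.0 at [0.5155 0.285  0.1356] yaw 1.158 slide [-6.1  21.6   0.07] roll -0.002
```

move_arm:
  slide:
    - [0,0,-0.5]
    - [0,0,-2]
    - [0,0,-5]
    - [0,0,-8]
    - [0,0,-9.5]
    - [-0.3,1,-10]
    - [-0.8,3,-10]
    - [-1.5,5.5,-10]
    - [-2.4,8.5,-10]
    - [-3.2,11.5,-10]
    - [-4,14.5,-10]
    - [-4.9,17.5,-10]
    - [-5.6,19.8,-10]
    - [-5.9,21,-10]
    - [-6.1,21.6,-10]
    - [-6.1,21.6,-9.5]
    - [-6.1,21.6,-8]
    - [-6.1,21.6,-6]
    - [-6.1,21.6,-4]
    - [-6.1,21.6,-2.5]
  roll: [0,0,0,0,0,0,0,0,0,0,0,0,0,0,0,0,0,0,0,0]

```text
time: 39.0
position: [0.6869, 0.1434, 0.1582]
tool_rot: [-2.627, -1.722, 0.004]
ft_force: [-0.1, -1.1, -3.2]
grip_width: 0.391
grip_force: 30.0
```

Run:
```python
from h import *
to(.6889,.1425,.1355,1.16);s=monitor.get_state();print(s["ft_force"],s["grip_width"])
```

```text
t 39.0 at [0.6869 0.1434 0.1582] yaw 1.16 slide [-0.    0.23  2.27] roll 0.0
[-0.0935 -1.067  -3.1885] 0.39074258869109596
```

move_arm:
  slide:
    - [0,0.1,0.8]
    - [0,0.1,1.5]
    - [0,0.1,2]
    - [0,0.1,2.3]
    - [0,0.1,2.5]
    - [0,0.1,2.5]
  roll: [0,0,0,0,0,0]

```text
time: 39.6
position: [0.6899, 0.1422, 0.1359]
tool_rot: [2.63, 1.719, 0.001]
ft_force: [0.3, -0.5, -2.7]
grip_width: 0.396
grip_force: 30.0
```

move_arm:
  slide:
    - [0,0,0]
    - [0,0,0]
    - [0,0,0]
    - [0,0,0]
    - [0,0,0]
    - [0,0,-1]
    - [0,0,-4]
    - [0,0,-8]
    - [0,0,-11]
    - [0,0,-13]
    - [0,0,-13]
    - [0,0,-13]
  roll: [0,0,0,0,0,0,0,0,0,0,0,0]
  gripper: 6.5

```text
time: 40.8
position: [0.6896, 0.1423, 0.2659]
tool_rot: [2.629, 1.719, 0.001]
ft_force: [0.7, 0.3, -0.8]
grip_width: 0.743
grip_force: 0.0
```

Run:
```python
from h import *
to(.5538,.372,.144,1.16);s=monitor.get_state();print(s["ft_force"],s["grip_width"])
```

```text
t 40.8 at [0.6896 0.1423 0.2659] yaw 1.158 slide [ 15.59 -21.67  12.17] roll -0.002
[ 0.7247  0.2933 -0.7578] 0.7428184484571547
```

move_arm:
  slide:
    - [1,-1.4,0]
    - [3,-4.2,0]
    - [5.5,-7.6,0]
    - [8.5,-11.8,0]
    - [11.5,-15.9,0]
    - [13.8,-19.1,0]
    - [15.2,-21.1,0]
    - [15.6,-21.7,0]
    - [15.6,-21.7,2]
    - [15.6,-21.7,5]
    - [15.6,-21.7,8.5]
    - [15.6,-21.7,11]
    - [15.6,-21.7,12]
    - [15.6,-21.7,12.2]
    - [15.6,-21.7,12.2]
    - [15.6,-21.7,12.2]
  roll: [0,0,0,0,0,0,0,0,0,0,0,0,0,0,0,0]

```text
time: 42.4
position: [0.5542, 0.3727, 0.1452]
tool_rot: [-2.63, -1.718, -0.004]
ft_force: [-0.1, -0.3, 0.7]
grip_width: 0.749
grip_force: 0.0
```

move_arm:
  slide:
    - [0,0,0]
    - [0,0,0]
    - [0,0,0]
    - [0,0,0]
    - [0,0,0]
    - [0,0,0]
    - [0,0,0]
    - [0,0,0]
  roll: [0,0,0,0,0,0,0,0]
  gripper: 2.5
  squeeze: 12

```text
time: 43.2
position: [0.5535, 0.372, 0.1435]
tool_rot: [2.63, 1.719, -0.0]
ft_force: [0.4, -0.3, 0.2]
grip_width: 0.375
grip_force: 12.0
```

Run:
```python
from h import *
to(.6515,.0545,.144,1.16);s=monitor.get_state();print(s["ft_force"],s["grip_width"])
```

```text
t 43.2 at [0.5535 0.372  0.1435] yaw 1.158 slide [-25.15  21.72  -0.04] roll -0.002
[ 0.3583 -0.3059  0.1883] 0.3749639444482352
```

move_arm:
  slide:
    - [0,0,-1]
    - [0,0,-4]
    - [0,0,-8]
    - [0,0,-12]
    - [0,0,-15.5]
    - [0,0,-17]
    - [-1,0.9,-17]
    - [-3,2.6,-17]
    - [-6,5.2,-17]
    - [-9,7.8,-17]
    - [-12,10.4,-17]
    - [-15,13,-17]
    - [-18,15.6,-17]
    - [-21,18.1,-17]
    - [-23,19.9,-17]
    - [-24.6,21.2,-17]
    - [-25.1,21.7,-17]
    - [-25.1,21.7,-17]
    - [-25.1,21.7,-17]
  roll: [0,0,0,0,0,0,0,0,0,0,0,0,0,0,0,0,0,0,0]

```text
time: 45.1
position: [0.6507, 0.0563, 0.3126]
tool_rot: [-2.627, -1.72, 0.002]
ft_force: [-0.0, -0.4, -0.9]
grip_width: 0.377
grip_force: 12.0
```

Run:
```python
from h import *
to(.6515,.0545,.144,1.16);s=monitor.get_state();print(s["ft_force"],s["grip_width"])
```

```text
t 45.1 at [0.6507 0.0563 0.3126] yaw 1.159 slide [-0.13  0.17 16.86] roll -0.001
[-0.0204 -0.3907 -0.8839] 0.37650057045655994
```

move_arm:
  slide:
    - [0,0,2]
    - [0,0,5]
    - [0,0,8.5]
    - [0,0,12]
    - [0,0,14.5]
    - [0,0,15.8]
    - [0,0,16.5]
    - [0,0,16.9]
    - [0,0,16.9]
    - [0,0,16.9]
  roll: [0,0,0,0,0,0,0,0,0,0]

```text
time: 46.1
position: [0.6522, 0.0554, 0.1458]
tool_rot: [2.629, 1.718, 0.003]
ft_force: [-0.4, 0.3, -1.7]
grip_width: 0.375
grip_force: 12.0
```

move_arm:
  slide:
    - [0,0,0]
    - [0,0,0]
    - [0,0,0]
    - [0,0,0]
    - [0,0,0]
    - [0,0,-1]
    - [0,0,-4]
    - [0,0,-8]
    - [0,0,-12]
    - [0,0,-15]
    - [0,0,-16]
    - [0,0,-16]
    - [0,0,-16]
  roll: [0,0,0,0,0,0,0,0,0,0,0,0,0]
  gripper: 6.5

```text
time: 47.4
position: [0.651, 0.0549, 0.3032]
tool_rot: [-2.629, -1.719, 0.003]
ft_force: [1.0, -0.7, -0.7]
grip_width: 0.745
grip_force: 0.0
```

Run:
```python
from h import *
s=monitor.get_state();print(s["time"],s["position"],s["ft_force"],s["grip_width"])
c=[cams.get_image("wrist")[0:260,100:420,::-1],cams.get_image("side")[80:300,200:440,::-1]]
cv2.imwrite("pics/end.png",np.hstack([cv2.resize(q,(400,330),interpolation=cv2.INTER_CUBIC) for q in c]))
```

```text
47.4 [0.651  0.0549 0.3032] [ 1.0166 -0.656  -0.7483] 0.7447898538436148
```

View pics/end.png

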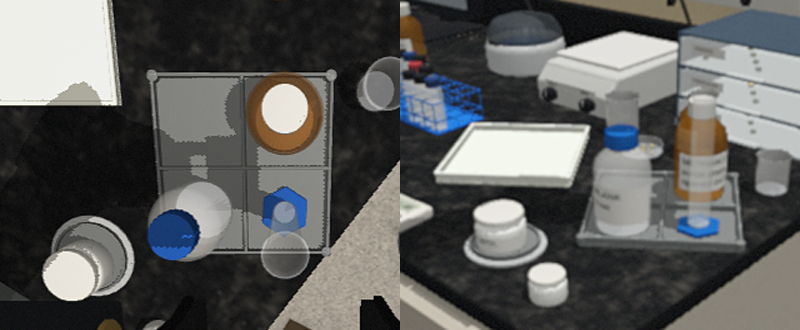

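The picture shows amber (285,110), clear (175,235) and cylinder (285,210) upright in their original pockets. The jar is in the nest, with its lid at (500,215) in the side view, and the gripper is clear of everything.

```bash
python3 -c "
from bench import workorder;print(workorder.close_job())"
```

```text
the job is handed in; nothing more can be done
None
```

The jar is in the round nest, both bottles and the cylinder are back upright in their original carrier pockets, and I handed the job in at about 47.5 s of the 144 s allowed.

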